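# Fit the tipped filter cell on the lamp base and hold it home

### The job

The knurled filter cell has tipped over in the accessory tray: take it out from between its neighbours and put it upright, open end down, over the lens tube of the lamp base. Turn it until the keyways hidden inside it drop over the tube's pins, then push it fully home against the spring seat, without forcing it. Finish while still holding it pressed home, so that the retaining screw can be done up, and leave the other things in the tray and on the worktop standing where they are.

Things in the scene. Friction and masses are not known exactly. Their poses are not given: they have to be found in the camera images.
- filter_cell: the part to fit: dark steel round collar, knurled side, 56 mm in diameter, 40 mm high, 160 g, wall 3 mm, glass at the top, open at the bottom. Origin: centre of its open end; z along its axis to the glass end. Starts lying on its side in the tray's groove, axis along the tray, glass end to the tray's -y. Let go leaning less than 45 degrees, it falls flat on its open end. Grip it at any yaw
- cell_glass (a point): centre of the glass end of the cell, on its axis, 40 mm from its origin along its z
- cell_land (a point): on the cell's axis, 8 mm from its open end, where a land begins inside the cell (to 23 mm; bore 41.6 mm). Three equal keyways 120 degrees apart, each about 10 mm wide, cut the land from end to end. Where they lie round the collar is not marked and cannot be seen from outside: turn the cell either way, up to 120 degrees, until it drops
- lamp_base: fixed lamp base: white cast foot 150 x 112 mm, 46 mm high, on it a round dark boss (76 mm diameter), its top 54 mm above the origin. Origin: centre of the underside, on the lens tube's axis; z up. The cell's open end is 68.5 mm above this origin when it rests on the pins, 59 mm once the keyways have dropped over the pins and it stands on the relaxed seat, 54 mm when fully home
- tube_top (a point): top of the lens tube, on its upright axis, 88 mm above the lamp base's origin. The aluminium tube is 38 mm in diameter and narrows to 30 mm over its last 5 mm; a domed lens stands 3 mm above it
- pin_ring (a point): on the tube's axis at the height of the three pins (74 mm above the lamp base's origin). The pins are 5 mm thick and stick 4.5 mm out of the tube, 120 degrees apart, the first toward the lamp base's +x; their tops are 76.5 mm above its origin
- seat (a joint): the spring seat, a steel ring of 63 mm round the tube's foot: 0 relaxed, 0.005 m pressed fully down. It takes 5 N to start to move and 10 N to be fully down (the cell's weight alone does not move it); it rises again when let go
- tray: fixed beech accessory tray, a block 89 x 276 mm, long side along its y. Origin: centre of the underside. A groove 31 mm wide runs along it, floor 21 mm above the underside; the flats beside it, 25.5 mm above the underside, carry what stands upright; lips 27.5 mm high round the edge. The cell lies near the middle of the groove, its axis 49 mm above the underside
- eyepiece: black eyepiece, loose, standing on its broad eyecup (43 mm) in the tray, about 98 mm from its middle toward one end or the other, thin steel sleeve up, 58 mm high. Origin: centre of the underside. Leave it standing there
- lens_ring: plain bright lens ring, smooth, loose, 44 mm in diameter, 24 mm high, standing in the tray, about 98 mm from its middle toward the end opposite to the eyepiece. Origin: centre of the underside. Leave it standing there
- oil_dropper: small red dropper bottle, loose, 31 mm in diameter, 100 mm high, standing on the worktop behind the gap between tray and lamp base. Origin: centre of the underside. Leave it standing
- tweezers: steel tweezers, loose, 121 mm long, flat on the worktop in front of the accessory tray. Leave them

How it is judged:
At the end, for the whole second after the job is handed in: The cell is upright (within 3 degrees), centred on the tube within 3 mm, its open end less than 55.5 mm above the lamp base's origin (1.5 mm off home), the seat down by more than 3.8 mm, and the fingers still press on the cell with more than 2 N, all through the last second (horizontal distance between filter_cell and lamp_base below 0.003 m and z of filter_cell in the frame of lamp_base below 0.0555 m and angle between filter_cell's own z axis and vertical below 0.06 rad and value of joint seat above 0.0038 m and contact force between filter_cell and the fingers above 2 N); the arm keeps its last pose, push and grip.
It fails at once if the cell is forced onto the lamp base with more than 50 N (contact force between filter_cell and lamp_base above 50 N).
It fails at once if the eyepiece is tipped or pushed away by more than 25 mm (angle between eyepiece's own z axis and vertical above 0.5 rad or distance of eyepiece from where it was at the start of the episode above 0.025 m).
It fails at once if the lens ring is tipped or pushed away by more than 25 mm (angle between lens_ring's own z axis and vertical above 0.5 rad or distance of lens_ring from where it was at the start of the episode above 0.025 m).
It fails at once if the dropper bottle is tipped or pushed away by more than 25 mm (angle between oil_dropper's own z axis and vertical above 0.5 rad or distance of oil_dropper from where it was at the start of the episode above 0.025 m).
It fails at once if the tweezers are pushed away by more than 25 mm (distance of tweezers from where it was at the start of the episode above 0.025 m).
It also fails if it takes over 58 s, if anything falls off the work surface, if the arm or the gripper's body presses on something with over 40 N, if the wrist force passes 120 N, or if a joint passes its speed limit or range.

### The arm

A 6-joint arm with a two-finger parallel gripper is mounted at the origin on a cart in front of the work surface, level with it; the furniture and walls round the work are solid. World frame = base frame: x ahead of the robot, y to its left, z up, the work surface at z = 0. Lengths are in m, angles in rad, forces in N, time in s.
With the tool pointing down it reaches from about 0.275 to 0.775 m from the base axis. Payload 14.6 kg.
Tool frame: the origin (TCP) lies at the very end of the fingers, on their centre line; the grasp point (between the pads) lies 19 mm behind it; z points along the fingers, y is the line along which they close (so a half turn about z gives the same grasp; the last joint's range is limited). The gripper opens to 85 mm and grips with 20 to 120 N. Pads are 22 mm wide; open, the fingers measure 114 mm over their backs; the gripper's body (76 mm by 85 mm) begins 54 mm behind the grasp point. The pads swing forward as they close: fully open they stand 13 mm farther back than shut.
Start: joints at [1.066, 0.263, -0.048, 1.259, 0, 1.415], TCP at [0.18, 0.493, 0.231] pointing down, gripper open.
Joint ranges: [-2.65, 2.65], [-0.89, 1.7], [-1.18, 1.37], [-2.13, 2.11], [-1.35, 1.29], [-3.14, 3.14]. Speed limits (rad/s): [1.89, 1.89, 2.57, 2.79, 3.14, 3.14].

### API

Orientations are given as a unit quaternion [w, x, y, z].
In Python, from plant import sense, snapshot, camera_params, close_job, search_frame, cut_out, landmark_of gives the robot as it stands. The module is installed in compiled form; this text tells all that it offers.
- The arm moves only by the tool drive_tool, never from a script. Its argument "targets" is a list of rows, each an object of numbers: "claw": the closure, from -1 (fully open) to 1 (shut); "dx", "dy", "dz": the shift along the world's x, y, z in mm; "spin": the turn about the world's z in rad. A call has exactly 5 rows; each row shifts and turns the commanded pose from where the row before left it; what a row does not reach is not made up. A row lasts 1/10 s, in which the tool goes at most 50 mm and 8.59 degrees, less where a joint would pass 70% of its speed; a pose out of reach is approached as far as the arm can. A call is refused whole if a number of a shift passes 50 or a number of a turn 0.15, either way. A call with a gripper value outside its range is refused whole. The fingers move at their own pace and stop on an object; the grip force is fixed at half the most. Time passes only in rows, so rows that do not move let the fingers close, or fill a call up. It gives the time, the measured TCP pose, the force, the opening and the grip force at its end, in the units of the state.
- sense(): the state, without advancing time (a new reading comes with each control period).
- snapshot(name): name is "side" or "top"; returns (picture, depth): 480x640x3 uint8, blue, green, red; 480x640 float32, m along the optical axis (not along the pixel's ray), 0 where there is no reading.
- camera_params(name): a dict with "camera_matrix" (3x3 intrinsics, pixels), "k1" (the pictures are not rectified: a ray, as slopes to the right and down, at radius r is drawn at 1 + k1 r^2 times it, then the intrinsics apply), "T" (4x4, takes a point from camera to world coordinates). Camera axes: x right, y down, z forward; pixel columns grow to the right and rows downward; lengths in m; the calibration is good to about 2 mm. A picture is of the moment at which its call begins. camera_params takes no time and is no camera call.
- close_job(): hands the job in; it is judged then, once.
Trained networks look in the newest picture that a camera, given by its name, has taken for a name from the list of things; names that differ only in an ending like _2 or _b are one class to them, and where a whole thing is asked for, a point or a joint stands for the part that bears it (a point fixed in the world has none). Each returns a list of dicts, best first, with "p" (0 to 1); they miss things now and then, are a little off and sometimes report something else, mostly with a low value. They report only what shows in the picture. A call takes as long as a camera call.
- search_frame(camera, query): "centre" ([x, y, z] in m, in world coordinates, good to about 4 mm: the middle of the surface that is visible of it).
- cut_out(camera, query): "mask" (480x640 bool, what is visible of it).
- landmark_of(camera, query): "centre" ([x, y, z] in m, in world coordinates, good to about 4 mm: a listed point, or the origin of a listed thing).
The state is a dict: "clock": time; "joint_positions": joint angles; "qd": joint speeds; "joint_torque": joint torques, N m; "tcp_pos": TCP position; "orientation": TCP orientation; "contact_force": force on the tool from outside, world axes, zero at the start; "torque": the same for the moment, N m; "gripper_width": finger opening in m; "grasp_force": force on a finger pad.
Only numpy, scipy, OpenCV 4.12 (cv2) and the standard library are available. Lean on these libraries where they do the work, as an engineer would, in place of code of your own. Each camera call takes 0.05 s, during which the arm holds its last target. There are 200 camera calls.

## Working session

There is one attempt and no reset: what is moved stays moved. The work goes in short steps, Python scripts to look and compute and a tool call to move; the robot and the scene stay as the last step left them, time stands still between calls to the robot, and variables do not carry over. Pictures are saved under pics/ and viewed, at most 10 in all, crops included, and the job is handed in when it is done.

Besides the shell and the picture viewer there is one more tool, called as name(argument=value, ...), one argument or row to a line, values as JSON. drive_tool: Moves the arm, as the interface text tells. Its arguments: {"type":"object","properties":{"targets":{"type":"array"}},"required":["targets"]}

```bash
mkdir -p pics
cat > h.py <<'E'
import numpy as np,cv2
from plant import *
E
python3 - <<'E'
from h import *
s=sense();print(s['clock'],s['tcp_pos'],s['orientation'],s['contact_force'],s['gripper_width'])
for c in ("top","side"):
    im,d=snapshot(c);cv2.imwrite(f'pics/{c}0.png',im)
    p=camera_params(c);print(c,p['T'].round(3).tolist(),p['camera_matrix'][0][0])
    for q in ["filter_cell","lamp_base","tray","eyepiece","lens_ring","oil_dropper","tweezers","cell_glass","tube_top"]:
        print(q,[(np.round(r['centre'],3).tolist(),round(r['p'],2)) for r in landmark_of(c,q)[:2]])
E
```

```text
0.0 [0.17978875 0.49294431 0.23081358] [-1.89196126e-04  1.74016752e-01  9.84742536e-01 -5.21413487e-04] [ 0.64188149 -0.82088241 -0.71450798] 0.08515963759924053
top [[0.027, -0.989, 0.143, 0.349], [-0.999, -0.03, -0.015, -0.208], [0.019, -0.143, -0.99, 1.191], [0.0, 0.0, 0.0, 1.0]] 550.8612449845257
filter_cell [([0.497, -0.314, 0.049], 0.72)]
lamp_base [([0.512, -0.024, 0.002], 0.73), ([0.497, -0.313, 0.046], 0.71)]
tray [([0.511, -0.025, 0.003], 0.72), ([0.502, -0.335, -0.0], 0.59)]
eyepiece [([0.515, -0.438, 0.028], 0.53)]
lens_ring [([0.487, -0.234, 0.023], 0.91)]
oil_dropper [([0.5, -0.318, 0.051], 0.69), ([0.686, -0.224, -0.001], 0.59)]
tweezers [([0.347, -0.292, -0.004], 0.39)]
cell_glass []
tube_top [([0.514, -0.03, 0.087], 0.92)]
side [[0.209, -0.487, 0.848, -0.221], [-0.978, -0.121, 0.171, -0.379], [0.019, -0.865, -0.502, 0.53], [0.0, 0.0, 0.0, 1.0]] 488.3385430834376
filter_cell [([0.495, -0.31, 0.046], 0.74)]
lamp_base [([0.513, -0.026, 0.0], 0.78)]
tray [([0.506, -0.339, -0.002], 0.85)]
eyepiece [([0.522, -0.44, 0.026], 0.75)]
lens_ring [([0.487, -0.236, 0.026], 0.8)]
oil_dropper [([0.488, -0.234, 0.023], 0.74)]
tweezers [([0.345, -0.289, 0.003], 0.91)]
cell_glass [([0.5, -0.352, 0.049], 0.72)]
tube_top []
```

View pics/top0.png

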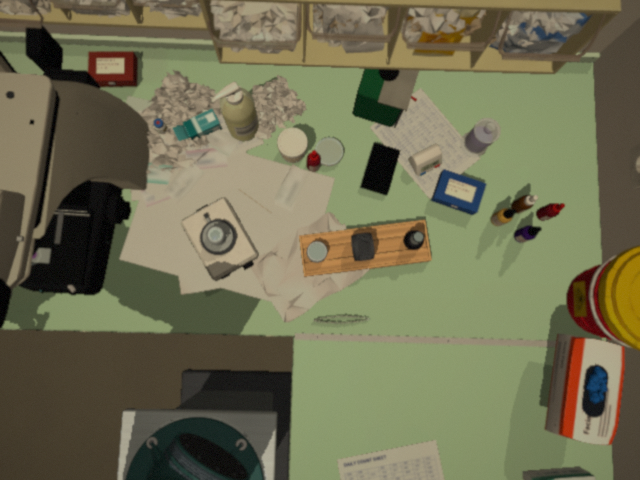

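View pics/side0.png

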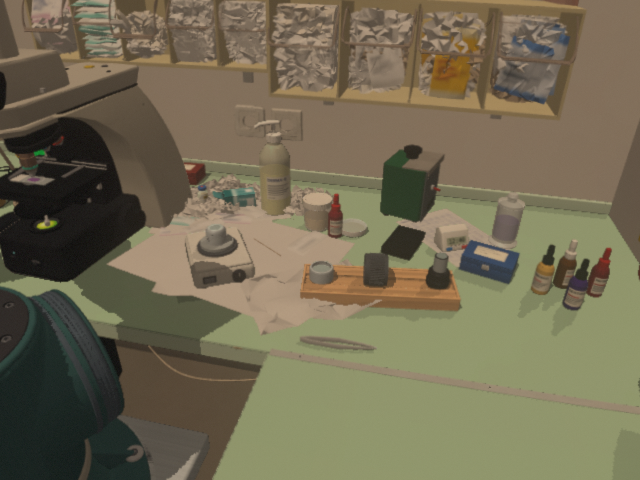

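The top view shows the tray at (300–430, 220–275), the cell at (364,246) and the lamp tube at (219,237). The dropper is at (314,158) and the tweezers at (340,319). The side view agrees, and the microscope fills the left behind the start pose. The tray yaw is about 0.15 rad, from the ring to the eyepiece. I'll set out for the cell now.

drive_tool(
  targets=[
    {"claw":-1,"dx":10,"dy":-40,"dz":0,"spin":-0.1},
    {"claw":-1,"dx":14,"dy":-40,"dz":0,"spin":-0.1},
    {"claw":-1,"dx":14,"dy":-40,"dz":0,"spin":-0.1},
    {"claw":-1,"dx":14,"dy":-40,"dz":0,"spin":-0.1},
    {"claw":-1,"dx":14,"dy":-40,"dz":0,"spin":-0.1},
  ],
)

```text
clock: 1.5
tcp_pos: [0.246, 0.2918, 0.2313]
orientation: [0.0, 0.414, 0.91, 0.0]
contact_force: [0.6, 1.4, -0.5]
gripper_width: 0.0853
grasp_force: 0.0
```

drive_tool(
  targets=[
    {"claw":-1,"dx":14,"dy":-40,"dz":0,"spin":-0.1},
    {"claw":-1,"dx":14,"dy":-40,"dz":0,"spin":-0.1},
    {"claw":-1,"dx":14,"dy":-40,"dz":0,"spin":-0.1},
    {"claw":-1,"dx":14,"dy":-40,"dz":0,"spin":-0.1},
    {"claw":-1,"dx":14,"dy":-40,"dz":0,"spin":-0.1},
  ],
)

```text
clock: 2.0
tcp_pos: [0.3161, 0.0916, 0.2315]
orientation: [0.0, 0.626, 0.78, 0.0]
contact_force: [0.1, 1.4, -0.1]
gripper_width: 0.0859
grasp_force: 0.0
```

drive_tool(
  targets=[
    {"claw":-1,"dx":14,"dy":-40,"dz":0,"spin":-0.07},
    {"claw":-1,"dx":14,"dy":-40,"dz":0,"spin":0},
    {"claw":-1,"dx":14,"dy":-40,"dz":0,"spin":0},
    {"claw":-1,"dx":14,"dy":-40,"dz":0,"spin":0},
    {"claw":-1,"dx":14,"dy":-40,"dz":0,"spin":0},
  ],
)

```text
clock: 2.5
tcp_pos: [0.3861, -0.1088, 0.2314]
orientation: [0.0, 0.652, 0.758, 0.0]
contact_force: [1.3, 0.8, 0.4]
gripper_width: 0.0851
grasp_force: 0.0
```

```bash
cat >> h.py <<'E'
def cloud(c,q=None,mask=None,d=None):
    if mask is None:
        if d is None: d=snapshot(c)[1]
        r=cut_out(c,q)
        if not r: return np.zeros((0,3))
        mask=r[0]['mask']
    p=camera_params(c); v,u=np.nonzero(mask&(d>0)); 
    K=np.array(p['camera_matrix']);y=np.c_[(u-K[0,2])/K[0,0],(v-K[1,2])/K[1,1]]
    x=y.copy()
    for _ in range(10): x=y/(1+p['k1']*(x**2).sum(1,keepdims=True))
    P=np.c_[x,np.ones(len(x))]*d[v,u][:,None]
    T=np.array(p['T']);return P@T[:3,:3].T+T[:3,3]
def st():
    s=sense();q=s['orientation'];w,x,y,z=q
    ty=np.array([2*(x*y-w*z),1-2*(x*x+z*z)])
    print('t',round(s['clock'],2),'tcp',np.round(s['tcp_pos'],4),'yang',round(np.arctan2(ty[1],ty[0]),3),'F',np.round(s['contact_force'],1),'M',np.round(s['torque'],2),'w',round(s['gripper_width'],4),'g',round(s['grasp_force'],1),'j6',np.round(s['joint_positions'],2))
E
python3 - <<'E'
from h import *
st()
_,d=snapshot("top");_,ds=snapshot("side")
for c,dd in (("top",d),("side",ds)):
  for q in ["filter_cell","tray","eyepiece","lens_ring","oil_dropper","lamp_base","tube_top"]:
    P=cloud(c,q,d=dd); 
    print(c,q,len(P),P.min(0).round(3) if len(P) else'',P.max(0).round(3) if len(P) else'',np.median(P,0).round(3) if len(P) else '', [(np.round(r['centre'],3).tolist(),round(r['p'],2)) for r in landmark_of(c,q)[:1]])
    if len(P) and q=="tray": print(cv2.minAreaRect(P[P[:,2]>.015][:,:2].astype(np.float32)))
    if len(P) and q=="filter_cell": print(cv2.minAreaRect(P[P[:,2]>.05][:,:2].astype(np.float32)))
E
```

```text
t 2.5 tcp [ 0.3861 -0.1088  0.2314] yang 0.15 F [1.3 0.8 0.4] M [ 0.03 -0.06  0.02] w 0.0851 g 0.0 j6 [-0.48  0.05 -0.31  1.21  0.    0.94]
top filter_cell 586 [ 0.472 -0.357  0.016] [ 0.529 -0.304  0.083] [ 0.498 -0.326  0.072] [([0.5, -0.312, 0.049], 0.8)]
((0.5004345178604126, -0.3278261125087738), (0.05760901793837547, 0.04013923928141594), 9.48824691772461)
top tray 4108 [ 0.438 -0.481 -0.004] [ 0.564 -0.195  0.06 ] [ 0.498 -0.345  0.025] [([0.502, -0.336, 0.002], 0.61)]
((0.5010378360748291, -0.3359031677246094), (0.08976511657238007, 0.2749209702014923), 8.966224670410156)
top eyepiece 325 [ 0.498 -0.455  0.022] [ 0.54  -0.417  0.088] [ 0.514 -0.432  0.056] [([0.517, -0.44, 0.026], 0.91)]
top lens_ring 378 [ 0.466 -0.256  0.015] [ 0.512 -0.211  0.053] [ 0.488 -0.233  0.043] []
top oil_dropper 272 [ 0.668 -0.236 -0.005] [ 0.72  -0.207  0.103] [ 0.678 -0.221  0.055] [([0.502, -0.319, 0.049], 0.4)]
top lamp_base 863 [ 0.423 -0.152 -0.004] [0.598 0.013 0.67 ] [ 0.558 -0.039  0.046] [([0.509, -0.022, 0.002], 0.6)]
top tube_top 853 [ 0.423 -0.152 -0.003] [0.599 0.014 0.667] [ 0.559 
[... 335 characters left out ...]
045] [ 0.473 -0.355  0.022] [([0.504, -0.339, -0.002], 0.69)]
((0.49744564294815063, -0.33731651306152344), (0.09334855526685715, 0.2746178209781647), 8.876069068908691)
side eyepiece 660 [ 0.495 -0.462 -0.001] [ 0.619 -0.42   0.083] [ 0.507 -0.439  0.052] [([0.519, -0.438, 0.029], 0.71)]
side lens_ring 508 [ 0.463 -0.256  0.001] [ 0.573 -0.203  0.049] [ 0.476 -0.235  0.04 ] [([0.489, -0.233, 0.023], 0.79)]
side oil_dropper 0    [([0.686, -0.221, 0.004], 0.75)]
side lamp_base 744 [ 0.468 -0.352  0.025] [ 0.522 -0.306  0.078] [ 0.478 -0.331  0.063] [([0.51, -0.027, 0.0], 0.8)]
side tube_top 3366 [ 0.419 -0.111 -0.003] [0.66  0.05  0.091] [ 0.477 -0.042  0.044] [([0.511, -0.028, 0.085], 0.66)]
```

drive_tool(
  targets=[
    {"claw":-1,"dx":20,"dy":-46,"dz":0,"spin":0},
    {"claw":-1,"dx":23,"dy":-46,"dz":0,"spin":0},
    {"claw":-1,"dx":24,"dy":-46,"dz":-20,"spin":0.007},
    {"claw":-1,"dx":24,"dy":-47,"dz":-20,"spin":0},
    {"claw":-1,"dx":24,"dy":-47,"dz":-20,"spin":0},
  ],
)

```text
clock: 4.5
tcp_pos: [0.493, -0.3239, 0.177]
orientation: [0.0, 0.649, 0.761, 0.0]
contact_force: [0.2, 0.4, 1.0]
gripper_width: 0.0856
grasp_force: 0.0
```

drive_tool(
  targets=[
    {"claw":-1,"dx":0,"dy":0,"dz":-30,"spin":0},
    {"claw":-1,"dx":0,"dy":0,"dz":-30,"spin":0},
    {"claw":-1,"dx":0,"dy":0,"dz":-30,"spin":0},
    {"claw":-1,"dx":0,"dy":0,"dz":-30,"spin":0},
    {"claw":-1,"dx":0,"dy":0,"dz":-15,"spin":0},
  ],
)

```text
clock: 5.0
tcp_pos: [0.4914, -0.3213, 0.0404]
orientation: [-0.001, 0.649, 0.761, 0.0]
contact_force: [-0.2, -0.4, 1.0]
gripper_width: 0.0856
grasp_force: 0.0
```

Run:
```python
from h import *
st()
im,d=snapshot("side");cv2.imwrite('pics/s1.png',cv2.resize(im[200:340,260:500],None,fx=3,fy=3))
```

```text
t 5.0 tcp [ 0.4914 -0.3213  0.0404] yang 0.158 F [-0.2 -0.4  1. ] M [ 0.01  0.   -0.  ] w 0.0856 g 0.0 j6 [-0.72  0.49 -0.24  0.85 -0.    0.7 ]
```

View pics/s1.png

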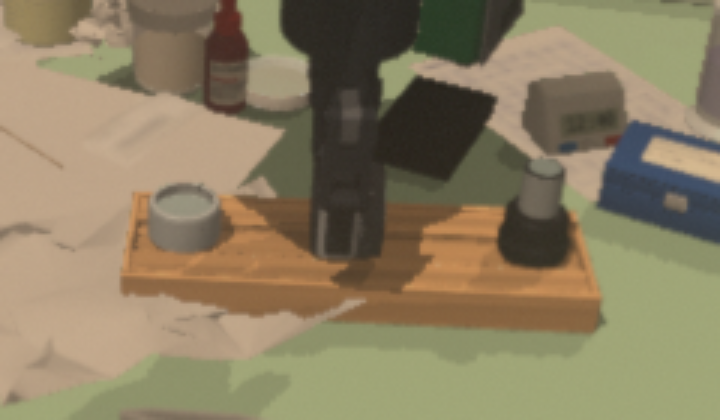

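The close-up shows the finger at crop (345,220), left of the cell's middle (~350–385). That matches the measured shortfall, so I correct toward the glass end and grip.

drive_tool(
  targets=[
    {"claw":-1,"dx":5,"dy":-10,"dz":-3,"spin":0},
    {"claw":-1,"dx":5,"dy":-10,"dz":-4,"spin":0},
    {"claw":1,"dx":0,"dy":0,"dz":0,"spin":0},
    {"claw":1,"dx":0,"dy":0,"dz":0,"spin":0},
    {"claw":1,"dx":0,"dy":0,"dz":0,"spin":0},
  ],
)

```text
clock: 5.55
tcp_pos: [0.5029, -0.3425, 0.0368]
orientation: [0.001, 0.649, 0.761, 0.0]
contact_force: [0.1, -1.2, 3.6]
gripper_width: 0.0532
grasp_force: 62.2
```

drive_tool(
  targets=[
    {"claw":1,"dx":0,"dy":0,"dz":0,"spin":0},
    {"claw":1,"dx":0,"dy":0,"dz":0,"spin":0},
    {"claw":1,"dx":0,"dy":0,"dz":0,"spin":0},
    {"claw":1,"dx":0,"dy":0,"dz":0,"spin":0},
    {"claw":1,"dx":0,"dy":0,"dz":0,"spin":0},
  ],
)

```text
clock: 6.05
tcp_pos: [0.5029, -0.3424, 0.0367]
orientation: [0.001, 0.649, 0.761, -0.0]
contact_force: [1.4, -1.0, 6.4]
gripper_width: 0.0536
grasp_force: 62.3
```

drive_tool(
  targets=[
    {"claw":1,"dx":0,"dy":0,"dz":10,"spin":0},
    {"claw":1,"dx":0,"dy":0,"dz":15,"spin":0},
    {"claw":1,"dx":0,"dy":0,"dz":20,"spin":0},
    {"claw":1,"dx":0,"dy":0,"dz":20,"spin":0},
    {"claw":1,"dx":0,"dy":0,"dz":15,"spin":0},
  ],
)

```text
clock: 6.55
tcp_pos: [0.5022, -0.3417, 0.1176]
orientation: [0.0, 0.649, 0.761, 0.0]
contact_force: [0.2, -0.1, -2.0]
gripper_width: 0.0534
grasp_force: 63.4
```

Run:
```python
from h import *
st()
im,d=snapshot("side");cv2.imwrite('pics/s2.png',cv2.resize(im[160:300,260:500],None,fx=3,fy=3))
for q in ["filter_cell","cell_glass","cell_land"]: print(q,[(np.round(r['centre'],3).tolist(),round(r['p'],2)) for r in landmark_of("side",q)[:2]])
```

```text
t 6.55 tcp [ 0.5022 -0.3417  0.1176] yang 0.158 F [ 0.2 -0.1 -2. ] M [-0.04 -0.01 -0.  ] w 0.0534 g 63.4 j6 [-0.73  0.46 -0.06  1.05  0.    0.68]
filter_cell [([0.496, -0.31, 0.127], 0.84)]
cell_glass [([0.503, -0.348, 0.131], 0.91), ([0.512, -0.03, 0.001], 0.66)]
cell_land [([0.498, -0.315, 0.133], 0.86)]
```

View pics/s2.png

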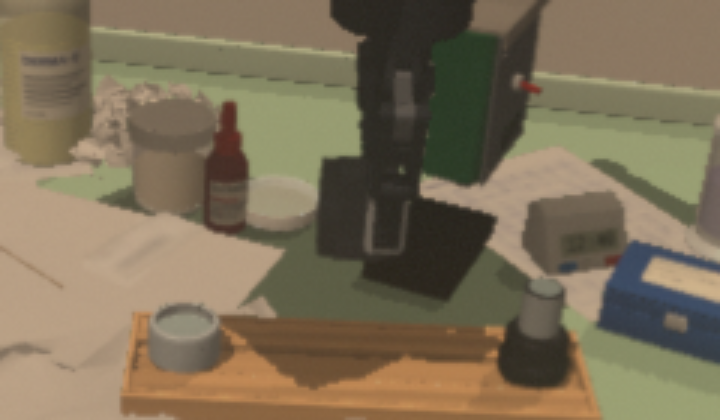

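The cell at crop (345,210) came up still horizontal, its open end left (+y) and its glass end in the pads. The grip will not let it pivot by gravity. I'll tip it by pushing the lower rim of the open end against the tray's fixed front edge, from clear space in front of the tray.

drive_tool(
  targets=[
    {"claw":1,"dx":-9,"dy":-1,"dz":0,"spin":-0.14},
    {"claw":1,"dx":-9,"dy":-1,"dz":0,"spin":-0.14},
    {"claw":1,"dx":-9,"dy":-1,"dz":0,"spin":-0.14},
    {"claw":1,"dx":-9,"dy":-1,"dz":0,"spin":-0.14},
    {"claw":1,"dx":-9,"dy":-1,"dz":0,"spin":-0.14},
  ],
)

```text
clock: 7.25
tcp_pos: [0.4564, -0.3465, 0.1147]
orientation: [-0.001, 0.872, 0.49, -0.0]
contact_force: [0.5, 0.1, -0.9]
gripper_width: 0.0534
grasp_force: 63.5
```

drive_tool(
  targets=[
    {"claw":1,"dx":-9,"dy":-1,"dz":0,"spin":-0.14},
    {"claw":1,"dx":-9,"dy":-1,"dz":0,"spin":-0.14},
    {"claw":1,"dx":-9,"dy":-1,"dz":0,"spin":-0.14},
    {"claw":1,"dx":-9,"dy":-1,"dz":0,"spin":-0.14},
    {"claw":1,"dx":-9,"dy":0,"dz":0,"spin":-0.14},
  ],
)

```text
clock: 7.75
tcp_pos: [0.4115, -0.3505, 0.1148]
orientation: [-0.001, 0.987, 0.161, -0.001]
contact_force: [0.1, -0.4, -1.4]
gripper_width: 0.0531
grasp_force: 63.5
```

drive_tool(
  targets=[
    {"claw":1,"dx":0,"dy":0,"dz":-10,"spin":-0.14},
    {"claw":1,"dx":0,"dy":0,"dz":-20,"spin":-0.03},
    {"claw":1,"dx":0,"dy":0,"dz":-20,"spin":0},
    {"claw":1,"dx":0,"dy":0,"dz":-20,"spin":0},
    {"claw":1,"dx":0,"dy":0,"dz":-10,"spin":0},
  ],
)

```text
clock: 8.25
tcp_pos: [0.4113, -0.3498, 0.0336]
orientation: [-0.001, 0.997, 0.079, -0.001]
contact_force: [-0.4, -0.1, -1.0]
gripper_width: 0.0535
grasp_force: 63.5
```

Run:
```python
from h import *
st()
im,d=snapshot("side");cv2.imwrite('pics/s3.png',cv2.resize(im[200:370,260:500],None,fx=3,fy=3))
for q in ["filter_cell","cell_glass","cell_land"]: print(q,[(np.round(r['centre'],3).tolist(),round(r['p'],2)) for r in landmark_of("side",q)[:2]])
```

```text
t 8.25 tcp [ 0.4113 -0.3498  0.0336] yang -1.412 F [-0.4 -0.1 -1. ] M [0.04 0.03 0.02] w 0.0535 g 63.5 j6 [-0.86  0.43 -0.37  0.77 -0.    2.13]
filter_cell [([0.446, -0.346, 0.042], 0.81), ([0.345, -0.291, 0.002], 0.5)]
cell_glass [([0.404, -0.352, 0.046], 0.85)]
cell_land [([0.438, -0.344, 0.046], 0.67)]
```

View pics/s3.png

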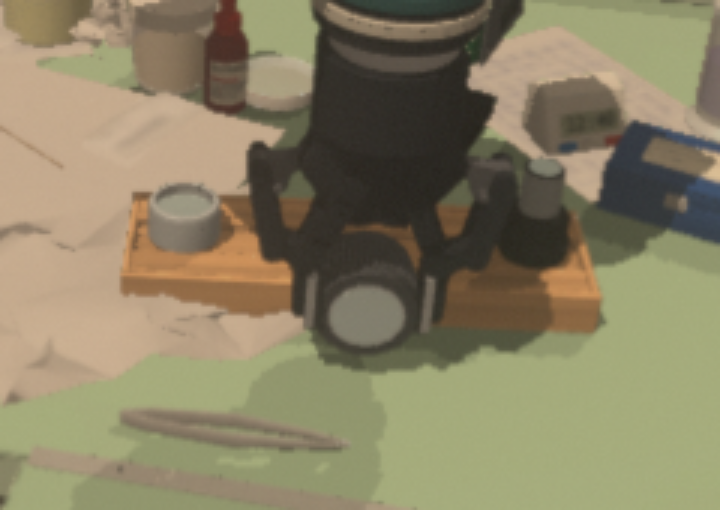

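The picture shows the cell held level with the glass facing the camera at crop (368,315). Its open end points at the tray's front wall, and both neighbours and the tweezers are clear. Now I push and rise along the tipping arc.

drive_tool(
  targets=[
    {"claw":1,"dx":5,"dy":0.8,"dz":2,"spin":0},
    {"claw":1,"dx":5,"dy":0.8,"dz":2,"spin":0},
    {"claw":1,"dx":4,"dy":0.6,"dz":0,"spin":0},
    {"claw":1,"dx":3,"dy":0.5,"dz":2,"spin":0},
    {"claw":1,"dx":4,"dy":0.6,"dz":4,"spin":0},
  ],
)

```text
clock: 8.95
tcp_pos: [0.4313, -0.3475, 0.046]
orientation: [-0.0, 0.997, 0.079, -0.002]
contact_force: [-9.0, -0.7, -2.7]
gripper_width: 0.0535
grasp_force: 64.3
```

Run:
```python
from h import *
st()
im,d=snapshot("side")
for q in ["filter_cell","cell_glass","cell_land"]: print(q,[(np.round(r['centre'],3).tolist(),round(r['p'],2)) for r in landmark_of("side",q)[:1]])
```

```text
t 8.95 tcp [ 0.4313 -0.3475  0.046 ] yang -1.413 F [-9.  -0.7 -2.7] M [-0.5   2.04 -0.06] w 0.0535 g 64.3 j6 [-0.82  0.44 -0.32  0.82 -0.    2.16]
filter_cell [([0.462, -0.344, 0.05], 0.75)]
cell_glass [([0.425, -0.347, 0.06], 0.82)]
cell_land [([0.458, -0.343, 0.055], 0.59)]
```

It is rotating about the pads with a 9 N push, and the tilt is about 15°. I continue along the arc.

drive_tool(
  targets=[
    {"claw":1,"dx":4,"dy":0.6,"dz":2,"spin":0},
    {"claw":1,"dx":4,"dy":0.6,"dz":2,"spin":0},
    {"claw":1,"dx":4,"dy":0.6,"dz":1,"spin":0},
    {"claw":1,"dx":4,"dy":0.6,"dz":1,"spin":0},
    {"claw":1,"dx":4,"dy":0.6,"dz":0,"spin":0},
  ],
)

```text
clock: 9.65
tcp_pos: [0.4518, -0.3443, 0.0525]
orientation: [0.0, 0.997, 0.079, -0.002]
contact_force: [-16.2, 2.7, 15.4]
gripper_width: 0.0533
grasp_force: 61.3
```

drive_tool(
  targets=[
    {"claw":1,"dx":4,"dy":0.6,"dz":0,"spin":0},
    {"claw":1,"dx":4,"dy":0.6,"dz":0,"spin":0},
    {"claw":1,"dx":4,"dy":0.6,"dz":0,"spin":0},
    {"claw":1,"dx":4,"dy":0.6,"dz":-1,"spin":0},
    {"claw":1,"dx":4,"dy":0.6,"dz":-1,"spin":0},
  ],
)

```text
clock: 10.15
tcp_pos: [0.4722, -0.3412, 0.0504]
orientation: [-0.0, 0.997, 0.079, -0.002]
contact_force: [-12.8, 3.2, 7.3]
gripper_width: 0.0534
grasp_force: 61.7
```

Run:
```python
from h import *
st()
im,d=snapshot("side")
cv2.imwrite('pics/s4.png',cv2.resize(im[200:370,260:500],None,fx=3,fy=3))
for q in ["filter_cell","cell_glass","cell_land"]: print(q,[(np.round(r['centre'],3).tolist(),round(r['p'],2)) for r in landmark_of("side",q)[:1]])
```

```text
t 10.15 tcp [ 0.4722 -0.3412  0.0504] yang -1.412 F [-12.8   3.2   7.3] M [ 0.5   3.06 -0.07] w 0.0534 g 61.7 j6 [-0.76  0.47 -0.24  0.86 -0.    2.22]
filter_cell [([0.476, -0.341, 0.04], 0.9)]
cell_glass [([0.455, -0.346, 0.073], 0.89)]
cell_land [([0.476, -0.34, 0.049], 0.59)]
```

View pics/s4.png

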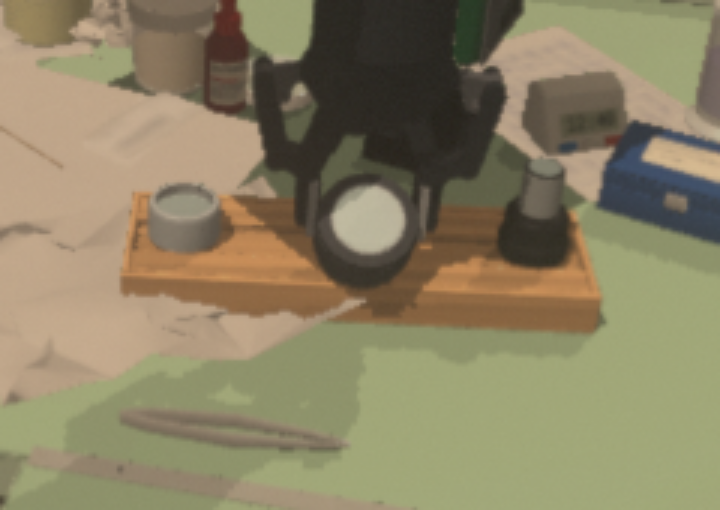

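The cell is now tilted roughly 60°, its glass up at crop (368,220), so it leans about 30°. I back off to the clear strip in front of the tray and press it flat on the worktop.

drive_tool(
  targets=[
    {"claw":1,"dx":0,"dy":0,"dz":12,"spin":0},
    {"claw":1,"dx":-15,"dy":-2,"dz":5,"spin":0},
    {"claw":1,"dx":-20,"dy":-3,"dz":0,"spin":0},
    {"claw":1,"dx":-20,"dy":-3,"dz":0,"spin":0},
    {"claw":1,"dx":-10,"dy":-2,"dz":0,"spin":0},
  ],
)

```text
clock: 10.85
tcp_pos: [0.4069, -0.3519, 0.0676]
orientation: [0.0, 0.997, 0.079, 0.0]
contact_force: [0.8, -0.3, -1.5]
gripper_width: 0.0529
grasp_force: 63.2
```

drive_tool(
  targets=[
    {"claw":1,"dx":0,"dy":0,"dz":-15,"spin":0},
    {"claw":1,"dx":0,"dy":0,"dz":-12,"spin":0},
    {"claw":1,"dx":0,"dy":0,"dz":-8,"spin":0},
    {"claw":1,"dx":0,"dy":0,"dz":-5,"spin":0},
    {"claw":1,"dx":0,"dy":0,"dz":-4,"spin":0},
  ],
)

```text
clock: 11.35
tcp_pos: [0.4089, -0.3519, 0.0233]
orientation: [0.0, 0.997, 0.079, 0.001]
contact_force: [0.7, 11.7, 44.3]
gripper_width: 0.0533
grasp_force: 68.6
```

Run:
```python
from h import *
st()
im,d=snapshot("side")
for q in ["filter_cell","cell_glass","cell_land"]: print(q,[(np.round(r['centre'],3).tolist(),round(r['p'],2)) for r in landmark_of("side",q)[:1]])
```

```text
t 11.35 tcp [ 0.4089 -0.3519  0.0233] yang -1.412 F [ 0.7 11.7 44.3] M [ 2.66  0.49 -0.19] w 0.0533 g 68.6 j6 [-0.86  0.44 -0.39  0.74  0.    2.12]
filter_cell [([0.415, -0.355, 0.012], 0.8)]
cell_glass [([0.39, -0.354, 0.047], 0.96)]
cell_land [([0.411, -0.348, 0.024], 0.72)]
```

drive_tool(
  targets=[
    {"claw":1,"dx":0,"dy":0,"dz":4,"spin":0},
    {"claw":1,"dx":0,"dy":0,"dz":0,"spin":0},
    {"claw":-1,"dx":0,"dy":0,"dz":0,"spin":0},
    {"claw":-1,"dx":0,"dy":0,"dz":0,"spin":0},
    {"claw":-1,"dx":0,"dy":0,"dz":0,"spin":0},
  ],
)

```text
clock: 12.05
tcp_pos: [0.4084, -0.3517, 0.0268]
orientation: [-0.0, 0.997, 0.079, -0.0]
contact_force: [-0.1, 0.3, -0.3]
gripper_width: 0.0855
grasp_force: 0.0
```

drive_tool(
  targets=[
    {"claw":-1,"dx":0,"dy":0,"dz":0,"spin":0},
    {"claw":-1,"dx":0,"dy":0,"dz":20,"spin":0},
    {"claw":-1,"dx":0,"dy":0,"dz":30,"spin":0},
    {"claw":-1,"dx":-20,"dy":0,"dz":30,"spin":0},
    {"claw":-1,"dx":-20,"dy":0,"dz":20,"spin":0},
  ],
)

```text
clock: 12.55
tcp_pos: [0.3683, -0.352, 0.1285]
orientation: [0.001, 0.997, 0.08, 0.0]
contact_force: [0.0, 0.5, -0.0]
gripper_width: 0.0856
grasp_force: 0.0
```

Run:
```python
from h import *
st()
im,d=snapshot("side");cv2.imwrite('pics/s5.png',cv2.resize(im[170:370,180:500],None,fx=2.4,fy=2.4))
snapshot("top")
for c in("side","top"):
  for q in ["filter_cell","cell_glass"]: print(q,[(np.round(r['centre'],3).tolist(),round(r['p'],2)) for r in landmark_of(c,q)[:1]])
P=cloud("side","filter_cell",d=d);print(len(P),P.min(0),P.max(0)); T=P[(P[:,2]>.034)];print(np.percentile(P[:,2],[50,90,98]),cv2.minEnclosingCircle(T[:,:2].astype(np.float32)))
```

```text
t 12.55 tcp [ 0.3683 -0.352   0.1285] yang -1.411 F [ 0.   0.5 -0. ] M [-0.01 -0.06 -0.02] w 0.0856 g 0.0 j6 [-0.92  0.29 -0.3   0.98 -0.    2.06]
filter_cell [([0.425, -0.346, -0.003], 0.83)]
cell_glass [([0.426, -0.344, 0.04], 0.56)]
filter_cell [([0.43, -0.346, -0.002], 0.61)]
cell_glass [([0.424, -0.347, 0.039], 0.63)]
1161 [ 0.39438607 -0.37352973 -0.00360745] [ 0.45403901 -0.31727188  0.04115299]
[0.03430339 0.03922097 0.04029682] ((0.4249004125595093, -0.34418246150016785), 0.029574932530522346)
```

View pics/s5.png

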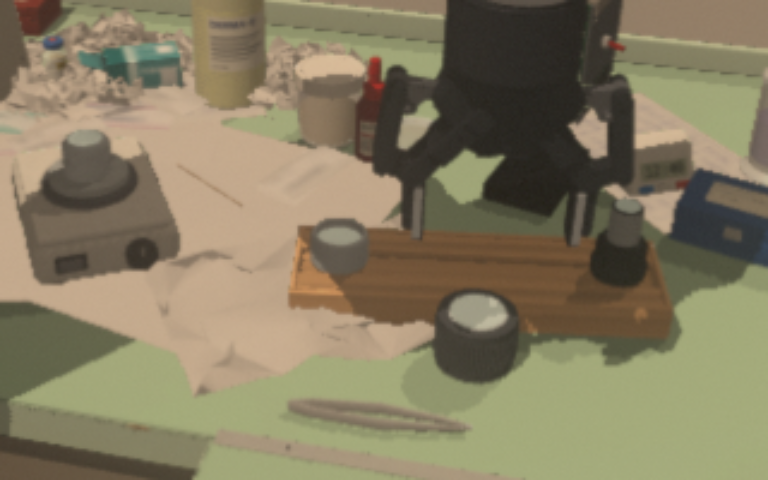

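The cell now stands upright, glass up, at crop (477,335), which is world (0.425, −0.345) with its top at z=40 mm. The neighbours and tweezers are undisturbed. I regrip it from above.

drive_tool(
  targets=[
    {"claw":-1,"dx":28,"dy":4,"dz":0,"spin":0},
    {"claw":-1,"dx":29,"dy":3,"dz":-15,"spin":0},
    {"claw":-1,"dx":0,"dy":0,"dz":-35,"spin":0},
    {"claw":-1,"dx":0,"dy":0,"dz":-35,"spin":0},
    {"claw":-1,"dx":0,"dy":0,"dz":-33,"spin":0},
  ],
)

```text
clock: 13.4
tcp_pos: [0.4255, -0.3439, 0.0066]
orientation: [-0.001, 0.997, 0.08, -0.0]
contact_force: [-0.6, -0.4, -0.2]
gripper_width: 0.0851
grasp_force: 0.0
```

drive_tool(
  targets=[
    {"claw":-1,"dx":0,"dy":0,"dz":0,"spin":0},
    {"claw":1,"dx":0,"dy":0,"dz":0,"spin":0},
    {"claw":1,"dx":0,"dy":0,"dz":0,"spin":0},
    {"claw":1,"dx":0,"dy":0,"dz":0,"spin":0},
    {"claw":1,"dx":0,"dy":0,"dz":0,"spin":0},
  ],
)

```text
clock: 13.9
tcp_pos: [0.4261, -0.3454, 0.0108]
orientation: [0.001, 0.997, 0.079, 0.001]
contact_force: [-0.4, 0.8, 6.4]
gripper_width: 0.0545
grasp_force: 62.5
```

drive_tool(
  targets=[
    {"claw":1,"dx":0,"dy":0,"dz":0,"spin":0},
    {"claw":1,"dx":0,"dy":0,"dz":30,"spin":0},
    {"claw":1,"dx":0,"dy":0,"dz":40,"spin":0},
    {"claw":1,"dx":0,"dy":0,"dz":40,"spin":0},
    {"claw":1,"dx":0,"dy":20,"dz":20,"spin":0},
  ],
)

```text
clock: 14.4
tcp_pos: [0.4265, -0.327, 0.1435]
orientation: [0.003, 0.997, 0.079, 0.002]
contact_force: [0.0, -0.5, -2.4]
gripper_width: 0.0544
grasp_force: 64.2
```

Run:
```python
from h import *
st()
for c in("side","top"):
  for i in range(3):
    _,d=snapshot(c)
    for q in ["filter_cell","cell_glass","tube_top","lamp_base","pin_ring"]: print(c,q,[(np.round(r['centre'],3).tolist(),round(r['p'],2)) for r in landmark_of(c,q)[:1]])
  P=cloud(c,"lamp_base",d=d);T=P[(P[:,2]>.078)&(P[:,2]<.095)&(np.hypot(P[:,0]-.512,P[:,1]+.026)<.03)];print(len(T),cv2.minEnclosingCircle(T[:,:2].astype(np.float32)) if len(T)>3 else '',T.mean(0),T.max(0))
  P=cloud(c,"filter_cell",d=d);print(P.min(0),P.max(0),np.median(P,0))
```

```text
t 14.4 tcp [ 0.4265 -0.327   0.1435] yang -1.413 F [ 0.  -0.5 -2.4] M [ 0.02 -0.06 -0.03] w 0.0544 g 64.2 j6 [-0.81  0.32 -0.21  1.03 -0.    2.18]
side filter_cell [([0.427, -0.328, 0.132], 0.81)]
side cell_glass [([0.515, -0.028, 0.077], 0.7)]
side tube_top [([0.509, -0.029, 0.086], 0.56)]
side lamp_base [([0.509, -0.026, 0.001], 0.61)]
side pin_ring [([0.514, -0.028, 0.076], 0.82)]
side filter_cell [([0.426, -0.327, 0.125], 0.88)]
side cell_glass [([0.515, -0.026, 0.074], 0.72)]
side tube_top [([0.509, -0.029, 0.086], 0.89)]
side lamp_base [([0.512, -0.025, -0.0], 0.72)]
side pin_ring [([0.516, -0.027, 0.075], 0.97)]
side filter_cell [([0.424, -0.325, 0.127], 0.64)]
side cell_glass [([0.428, -0.327, 0.169], 0.93)]
side tube_top [([0.511, -0.028, 0.085], 0.98)]
side lamp_base [([0.511, -0.024, 0.001], 0.66)]
side pin_ring [([0.486, -0.232, 0.025], 0.56)]
197 ((0.5075600743293762, -0.02905513532459736), 0.018291939049959183) [ 0.50310916 -0.03064097  0.0850519 ] [ 0.52275907 -0.01108717  0.09010522]
[ 0.41881171 -0.10999105 -0.00149024] [0.65712562 0.0717954  0.09010522] [ 0.47712472
[... 221 characters left out ...]
op cell_glass []
top tube_top [([0.513, -0.031, 0.086], 0.64)]
top lamp_base [([0.514, -0.024, 0.003], 0.89)]
top pin_ring [([0.511, -0.026, 0.074], 0.74)]
top filter_cell []
top cell_glass []
top tube_top [([0.514, -0.03, 0.087], 0.96)]
top lamp_base [([0.513, -0.026, 0.004], 0.91)]
top pin_ring [([0.511, -0.024, 0.073], 0.83)]
283 ((0.5117277503013611, -0.025738736614584923), 0.021311774849891663) [ 0.51054348 -0.02722475  0.08773572] [ 0.5302822  -0.00728009  0.09483531]Traceback (most recent call last):
  File "<stdin>", line 8, in <module>
    return umr_minimum(a, axis, None, out, keepdims, initial, where)
ValueError: zero-size array to reduction operation minimum which has no identity
```

The tube axis is at (0.512, −0.0265). The cell's open end sits 11 mm below the TCP. So I expect TCP z of about 79 mm on the pins, 70 mm once dropped and 65 mm at home. I carry it across.

drive_tool(
  targets=[
    {"claw":1,"dx":6,"dy":22,"dz":3,"spin":0.04},
    {"claw":1,"dx":9,"dy":31,"dz":0,"spin":0.05},
    {"claw":1,"dx":9,"dy":31,"dz":0,"spin":0.05},
    {"claw":1,"dx":9,"dy":31,"dz":0,"spin":0.05},
    {"claw":1,"dx":9,"dy":31,"dz":0,"spin":0.05},
  ],
)

```text
clock: 16.9
tcp_pos: [0.4676, -0.1775, 0.1419]
orientation: [0.0, 0.98, 0.199, 0.0]
contact_force: [1.0, 0.7, -1.8]
gripper_width: 0.0548
grasp_force: 64.2
```

drive_tool(
  targets=[
    {"claw":1,"dx":9,"dy":31,"dz":0,"spin":0.05},
    {"claw":1,"dx":9,"dy":31,"dz":0,"spin":0.05},
    {"claw":1,"dx":9,"dy":31,"dz":0,"spin":0.05},
    {"claw":1,"dx":9,"dy":31,"dz":0,"spin":0.05},
    {"claw":1,"dx":7,"dy":22,"dz":-10,"spin":0.04},
  ],
)

```text
clock: 17.4
tcp_pos: [0.5112, -0.0311, 0.1327]
orientation: [0.0, 0.949, 0.315, 0.001]
contact_force: [-0.5, -0.9, -2.4]
gripper_width: 0.0543
grasp_force: 64.2
```

Run:
```python
from h import *
st()
im,d=snapshot("side");cv2.imwrite('pics/s6.png',cv2.resize(im[160:310,130:330],None,fx=3.5,fy=3.5))
for i in range(3):
  for q in ["filter_cell","cell_glass","tube_top"]: print(q,[(np.round(r['centre'],3).tolist(),round(r['p'],2)) for r in landmark_of("side",q)[:1]])
  snapshot("side")
P=cloud("side","filter_cell",d=d)
print(P.min(0),P.max(0))
```

```text
t 17.4 tcp [ 0.5112 -0.0311  0.1327] yang -0.929 F [-0.5 -0.9 -2.4] M [-0.04 -0.   -0.01] w 0.0543 g 64.2 j6 [-0.22  0.29 -0.28  0.99  0.    2.28]
filter_cell [([0.51, -0.034, 0.123], 0.74)]
cell_glass [([0.511, -0.032, 0.161], 0.61)]
tube_top [([0.509, -0.028, 0.088], 0.94)]
filter_cell [([0.51, -0.035, 0.117], 0.84)]
cell_glass [([0.508, -0.037, 0.16], 0.78)]
tube_top [([0.51, -0.03, 0.085], 0.65)]
filter_cell [([0.511, -0.038, 0.118], 0.77)]
cell_glass [([0.509, -0.034, 0.163], 0.9)]
tube_top [([0.51, -0.028, 0.084], 0.95)]
[ 0.47975023 -0.06047722  0.00923512] [0.73310494 0.07627038 0.16318341]
```

View pics/s6.png

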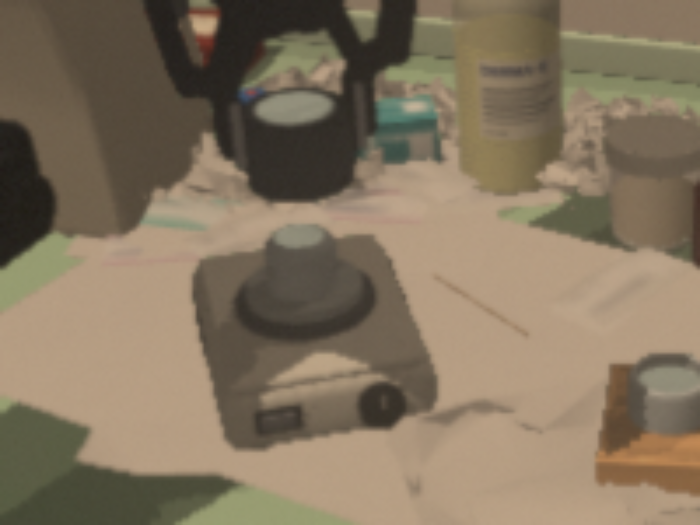

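In the picture the cell at crop (300,145) hangs about 1 px right of the tube axis at (302,235) once the perspective is allowed for. That is roughly 3–4 mm in −y. I shift +4 mm and lower gently.

drive_tool(
  targets=[
    {"claw":1,"dx":0.5,"dy":4,"dz":0,"spin":0},
    {"claw":1,"dx":0,"dy":0,"dz":-10,"spin":0},
    {"claw":1,"dx":0,"dy":0,"dz":-8,"spin":0},
    {"claw":1,"dx":0,"dy":0,"dz":-6,"spin":0},
    {"claw":1,"dx":0,"dy":0,"dz":-4,"spin":0},
  ],
)

```text
clock: 18.6
tcp_pos: [0.5105, -0.0286, 0.1029]
orientation: [-0.0, 0.949, 0.314, -0.0]
contact_force: [0.4, 0.4, -1.5]
gripper_width: 0.0546
grasp_force: 64.1
```

drive_tool(
  targets=[
    {"claw":1,"dx":0,"dy":0,"dz":-2,"spin":0},
    {"claw":1,"dx":0,"dy":0,"dz":-2,"spin":0},
    {"claw":1,"dx":0,"dy":0,"dz":-2,"spin":0},
    {"claw":1,"dx":0,"dy":0,"dz":-2,"spin":0},
    {"claw":1,"dx":0,"dy":0,"dz":0,"spin":0},
  ],
)

```text
clock: 19.1
tcp_pos: [0.5108, -0.0287, 0.0957]
orientation: [-0.0, 0.949, 0.314, -0.0]
contact_force: [0.3, -1.2, -1.8]
gripper_width: 0.0544
grasp_force: 64.1
```

drive_tool(
  targets=[
    {"claw":1,"dx":1,"dy":1.3,"dz":-1,"spin":0},
    {"claw":1,"dx":0,"dy":0,"dz":-1.5,"spin":0},
    {"claw":1,"dx":0,"dy":0,"dz":-1.5,"spin":0},
    {"claw":1,"dx":0,"dy":0,"dz":-1.5,"spin":0},
    {"claw":1,"dx":0,"dy":0,"dz":-1.5,"spin":0},
  ],
)

```text
clock: 19.6
tcp_pos: [0.5118, -0.0274, 0.0887]
orientation: [-0.0, 0.949, 0.314, -0.0]
contact_force: [0.1, -0.3, -2.1]
gripper_width: 0.0542
grasp_force: 64.1
```

drive_tool(
  targets=[
    {"claw":1,"dx":0,"dy":0,"dz":-1.5,"spin":0},
    {"claw":1,"dx":0,"dy":0,"dz":-1.5,"spin":0},
    {"claw":1,"dx":0,"dy":0,"dz":-1.5,"spin":0},
    {"claw":1,"dx":0,"dy":0,"dz":-1.5,"spin":0},
    {"claw":1,"dx":0,"dy":0,"dz":0,"spin":0},
  ],
)

```text
clock: 20.1
tcp_pos: [0.5116, -0.0274, 0.0826]
orientation: [-0.0, 0.949, 0.314, -0.0]
contact_force: [-1.0, 0.3, -1.5]
gripper_width: 0.0543
grasp_force: 64.1
```

Free so far, and the land is already around the tube. I lower onto the pins with small steps.

drive_tool(
  targets=[
    {"claw":1,"dx":0,"dy":0,"dz":-1,"spin":0},
    {"claw":1,"dx":0,"dy":0,"dz":-1,"spin":0},
    {"claw":1,"dx":0,"dy":0,"dz":-1,"spin":0},
    {"claw":1,"dx":0,"dy":0,"dz":-0.5,"spin":0},
    {"claw":1,"dx":0,"dy":0,"dz":0,"spin":0},
  ],
)

```text
clock: 20.6
tcp_pos: [0.5117, -0.0274, 0.0793]
orientation: [-0.0, 0.949, 0.314, -0.0]
contact_force: [-2.5, 1.1, -0.9]
gripper_width: 0.0544
grasp_force: 64.1
```

drive_tool(
  targets=[
    {"claw":1,"dx":0,"dy":0,"dz":-0.5,"spin":0},
    {"claw":1,"dx":0,"dy":0,"dz":-0.5,"spin":0},
    {"claw":1,"dx":0,"dy":0,"dz":-0.5,"spin":0},
    {"claw":1,"dx":0,"dy":0,"dz":-0.5,"spin":0},
    {"claw":1,"dx":0,"dy":0,"dz":0,"spin":0},
  ],
)

```text
clock: 21.1
tcp_pos: [0.512, -0.0274, 0.0783]
orientation: [0.0, 0.949, 0.314, 0.0]
contact_force: [-6.3, 1.7, 16.8]
gripper_width: 0.0543
grasp_force: 66.1
```

It rests on the pins at TCP z≈78.5 mm with about 18 N. I ease the sideways load and turn in small steps, watching for the drop.

drive_tool(
  targets=[
    {"claw":1,"dx":-0.5,"dy":0,"dz":0,"spin":0.05},
    {"claw":1,"dx":0,"dy":0,"dz":0,"spin":0.05},
    {"claw":1,"dx":0,"dy":0,"dz":0,"spin":0.05},
    {"claw":1,"dx":0,"dy":0,"dz":0,"spin":0.05},
    {"claw":1,"dx":0,"dy":0,"dz":0,"spin":0.05},
  ],
)

```text
clock: 21.6
tcp_pos: [0.5123, -0.0269, 0.0784]
orientation: [0.0, 0.902, 0.431, 0.001]
contact_force: [-0.9, 7.2, 13.8]
gripper_width: 0.0543
grasp_force: 66.0
```

drive_tool(
  targets=[
    {"claw":1,"dx":0,"dy":0.3,"dz":0,"spin":0.05},
    {"claw":1,"dx":0,"dy":0,"dz":0,"spin":0.05},
    {"claw":1,"dx":0,"dy":0,"dz":0,"spin":0.05},
    {"claw":1,"dx":0,"dy":0,"dz":0,"spin":0.05},
    {"claw":1,"dx":0,"dy":0,"dz":0,"spin":0.05},
  ],
)

```text
clock: 22.1
tcp_pos: [0.5124, -0.0264, 0.0784]
orientation: [0.0, 0.842, 0.54, 0.002]
contact_force: [-1.9, 7.7, 13.8]
gripper_width: 0.0543
grasp_force: 66.1
```

drive_tool(
  targets=[
    {"claw":1,"dx":0,"dy":0,"dz":0,"spin":0.05},
    {"claw":1,"dx":0,"dy":0,"dz":0,"spin":0.05},
    {"claw":1,"dx":0,"dy":0,"dz":0,"spin":0.05},
    {"claw":1,"dx":0,"dy":0,"dz":0,"spin":0.05},
    {"claw":1,"dx":0,"dy":0,"dz":0,"spin":0.05},
  ],
)

```text
clock: 22.6
tcp_pos: [0.5121, -0.0266, 0.0784]
orientation: [0.0, 0.768, 0.641, 0.001]
contact_force: [-1.6, 6.9, 15.5]
gripper_width: 0.0546
grasp_force: 66.1
```

drive_tool(
  targets=[
    {"claw":1,"dx":0,"dy":0,"dz":0,"spin":0.05},
    {"claw":1,"dx":0,"dy":0,"dz":0,"spin":0.05},
    {"claw":1,"dx":0,"dy":0,"dz":0,"spin":0.05},
    {"claw":1,"dx":0,"dy":0,"dz":0,"spin":0.05},
    {"claw":1,"dx":0,"dy":0,"dz":0,"spin":0.05},
  ],
)

```text
clock: 23.1
tcp_pos: [0.5121, -0.0272, 0.0778]
orientation: [0.001, 0.682, 0.731, 0.0]
contact_force: [0.5, -0.3, -1.1]
gripper_width: 0.0544
grasp_force: 64.2
```

The vertical force has vanished, so the keyways have found the pins. I lower without turning.

drive_tool(
  targets=[
    {"claw":1,"dx":0,"dy":0,"dz":-0.5,"spin":0},
    {"claw":1,"dx":0,"dy":0,"dz":-0.5,"spin":0},
    {"claw":1,"dx":0,"dy":0,"dz":-0.5,"spin":0},
    {"claw":1,"dx":0,"dy":0,"dz":-0.5,"spin":0},
    {"claw":1,"dx":0,"dy":0,"dz":0,"spin":0},
  ],
)

```text
clock: 23.6
tcp_pos: [0.5122, -0.0274, 0.0764]
orientation: [0.001, 0.683, 0.73, 0.001]
contact_force: [-2.0, 0.5, 14.4]
gripper_width: 0.0545
grasp_force: 65.3
```

drive_tool(
  targets=[
    {"claw":1,"dx":0,"dy":0,"dz":0,"spin":0.03},
    {"claw":1,"dx":0,"dy":0,"dz":0,"spin":0.03},
    {"claw":1,"dx":0,"dy":0,"dz":0,"spin":0.03},
    {"claw":1,"dx":0,"dy":0,"dz":0,"spin":0},
    {"claw":1,"dx":0,"dy":0,"dz":0,"spin":0},
  ],
)

```text
clock: 24.1
tcp_pos: [0.5111, -0.0272, 0.0751]
orientation: [-0.0, 0.649, 0.76, -0.0]
contact_force: [-0.2, 0.2, -2.0]
gripper_width: 0.0544
grasp_force: 64.1
```

It's free again and 1.3 mm lower. I continue down.

drive_tool(
  targets=[
    {"claw":1,"dx":0,"dy":0,"dz":-0.5,"spin":0.02},
    {"claw":1,"dx":0,"dy":0,"dz":-0.5,"spin":0},
    {"claw":1,"dx":0,"dy":0,"dz":-0.5,"spin":0},
    {"claw":1,"dx":0,"dy":0,"dz":-0.5,"spin":0},
    {"claw":1,"dx":0,"dy":0,"dz":0,"spin":0},
  ],
)

```text
clock: 24.6
tcp_pos: [0.5113, -0.0271, 0.0733]
orientation: [-0.0, 0.642, 0.767, -0.0]
contact_force: [-0.0, -0.5, -1.3]
gripper_width: 0.0541
grasp_force: 64.1
```

drive_tool(
  targets=[
    {"claw":1,"dx":0,"dy":0,"dz":-0.5,"spin":0},
    {"claw":1,"dx":0,"dy":0,"dz":-0.5,"spin":0},
    {"claw":1,"dx":0,"dy":0,"dz":-0.5,"spin":0},
    {"claw":1,"dx":0,"dy":0,"dz":0,"spin":0},
    {"claw":1,"dx":0,"dy":0,"dz":0,"spin":0},
  ],
)

```text
clock: 25.1
tcp_pos: [0.5113, -0.0271, 0.0719]
orientation: [-0.0, 0.641, 0.767, -0.0]
contact_force: [0.9, 0.4, -0.8]
gripper_width: 0.0541
grasp_force: 64.1
```

drive_tool(
  targets=[
    {"claw":1,"dx":0,"dy":0,"dz":-0.7,"spin":0},
    {"claw":1,"dx":0,"dy":0,"dz":-0.7,"spin":0},
    {"claw":1,"dx":0,"dy":0,"dz":-0.7,"spin":0},
    {"claw":1,"dx":0,"dy":0,"dz":-0.7,"spin":0},
    {"claw":1,"dx":0,"dy":0,"dz":0,"spin":0},
  ],
)

```text
clock: 25.6
tcp_pos: [0.5113, -0.0271, 0.0692]
orientation: [0.0, 0.641, 0.767, 0.0]
contact_force: [-1.4, 0.5, 4.1]
gripper_width: 0.0542
grasp_force: 64.6
```

drive_tool(
  targets=[
    {"claw":1,"dx":0,"dy":0,"dz":-0.7,"spin":0},
    {"claw":1,"dx":0,"dy":0,"dz":-0.7,"spin":0},
    {"claw":1,"dx":0,"dy":0,"dz":-0.7,"spin":0},
    {"claw":1,"dx":0,"dy":0,"dz":-0.7,"spin":0},
    {"claw":1,"dx":0,"dy":0,"dz":0,"spin":0},
  ],
)

```text
clock: 26.1
tcp_pos: [0.5113, -0.0271, 0.0663]
orientation: [0.0, 0.641, 0.767, 0.0]
contact_force: [-2.1, -0.5, 6.1]
gripper_width: 0.0541
grasp_force: 64.8
```

The spring seat is moving as expected, starting at about 5 N. The last millimetres follow.

drive_tool(
  targets=[
    {"claw":1,"dx":0,"dy":0,"dz":-0.6,"spin":0},
    {"claw":1,"dx":0,"dy":0,"dz":-0.6,"spin":0},
    {"claw":1,"dx":0,"dy":0,"dz":-0.6,"spin":0},
    {"claw":1,"dx":0,"dy":0,"dz":-0.4,"spin":0},
    {"claw":1,"dx":0,"dy":0,"dz":0,"spin":0},
  ],
)

```text
clock: 26.6
tcp_pos: [0.5114, -0.0272, 0.0647]
orientation: [0.0, 0.641, 0.767, 0.0]
contact_force: [-4.3, 0.7, 16.8]
gripper_width: 0.0542
grasp_force: 66.0
```

The force has risen past 10 N to 17 N at z=64.7 mm, the predicted home height. One check, then I hand it in.

Run:
```python
from h import *
im,d=snapshot("side");cv2.imwrite('pics/s7.png',cv2.resize(im[160:340,130:480],None,fx=2.2,fy=2.2))
for q in ["filter_cell","cell_glass"]: print(q,[(np.round(r['centre'],3).tolist(),round(r['p'],2)) for r in landmark_of("side",q)[:1]])
st()
```

```text
filter_cell [([0.511, -0.028, 0.052], 0.73)]
cell_glass [([0.512, -0.028, 0.091], 0.81)]
t 26.75 tcp [ 0.5114 -0.0272  0.0647] yang 0.178 F [-5.3  0.  16. ] M [0.12 1.06 0.02] w 0.0543 g 66.0 j6 [-0.21  0.35 -0.4   0.82 -0.    1.18]
```

View pics/s7.png

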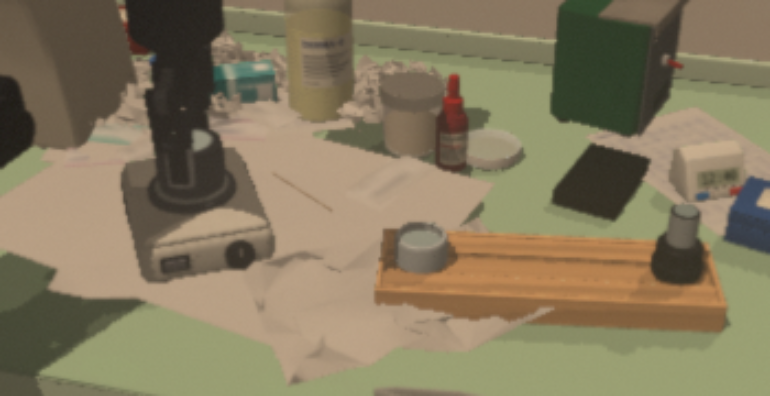

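The cell sits upright on the boss at (195,165), and the ring (423,247), eyepiece (680,245) and dropper (453,130) are all standing.

```bash
python3 -c "
from plant import *
print(close_job())"
```

```text
the job is handed in; nothing more can be done
None
```

I fitted the filter cell over the tube pins and handed the job in while holding it pressed home with about 16 N; the neighbours still stood in place, and no verdict came back.

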